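Scrape the workboard clear and ring for the next job

ROBOT

A 6-joint arm with a two-finger parallel gripper is mounted at the origin on the work surface. World frame = base frame: x ahead of the robot, y to its left, z up, the work surface at z = 0. Lengths are in m, angles in degrees, forces in N, time in s.
With the tool pointing down it reaches from about 0.3 to 0.75 m from the base axis. Payload 8.5 kg.
Tool frame: the origin (TCP) lies midway between the tips of the shut fingers; the grasp point (between the pads) lies grasp_offset behind it (grasp_offset is the distance from the TCP to the grasp point, in m); z points along the fingers, y is the line along which they close (so a half turn about z gives the same grasp; the last joint's range is limited). The gripper opens to 85 mm and grips with 20 to 120 N. Pads are 22 mm wide; open, the fingers measure 114 mm over their backs; the gripper's body (76 mm by 85 mm) begins 54 mm behind the grasp point. The pads swing forward as they close: fully open they stand 13 mm farther back than shut.
Start: joints at [58.539, 21.807, 74.336, -0, 83.858, -12.336], TCP at [0.18, 0.52, 0.231] pointing down, gripper open.
Joint ranges: [-178.18, 178.18], [-50.72, 133.34], [12.68, 142.11], [-81.47, 261.47], [9.98, 163.14], [-165.26, 165.26]. Speed limits (degrees/s): [136.94, 136.94, 180, 180, 180, 180].

INTERFACE

Orientations are given as a 3x3 rotation matrix whose columns are the frame's x, y, z axes.
In Python, from rig import observe, get_image, camera_params, close_job, grasp_offset gives the robot as it stands.
- The arm moves only by the shell command python3 -m handwheel 'ROWS' [OPENING] [FORCE]. ROWS is JSON, a list of rows, each a list of 2 entries, a list of its own where there are three numbers: the shift along the tool's x, y, z as a fraction of full scale, then the turn, a rotation vector about the tool's x, y, z as a fraction of full scale. In form: [[[dx, dy, dz], [ax, ay, az]], ...]. A call has 1 to 10 rows; each row is the pose to reach, as a shift and turn from the pose commanded when the call began, along the tool's axes at that moment, turning the shorter way round; what a row does not reach only later rows make up. Full scale, the value 1, is 0.5 m for a shift and pi rad for a turn. A row lasts 1/10 s, in which the tool goes at most 50 mm and 8.59 degrees, less where a joint would pass 70% of its speed; a pose out of reach is approached as far as the arm can. A call with a number of a shift or a turn outside -1 to 1 is refused whole. A call with a gripper value outside its range is refused whole. OPENING is the opening, from 0 (shut) to 1 (fully open), set as the call begins (- or left out, the last holds). The fingers move at their own pace and stop on an object; FORCE is the grip in N (left out, the last holds). Time passes only in rows, so rows that repeat a pose let the fingers close. It gives the time, the measured TCP pose, the force, the opening and the grip force at its end, in the units of the state.
- observe(): the state, without advancing time (a new reading comes with each control period).
- get_image(name): name is "side" or "top" or "wrist"; returns (picture, depth): 400x640x3 uint8, red, green, blue; 400x640 float32, m along the optical axis (not along the pixel's ray), 0 where there is no reading.
- camera_params(name): a dict with "K" (3x3 intrinsics, pixels), "R" (3x3) and "t" (3): a world point X has camera coordinates R X + t. Camera axes: x right, y down, z forward; pixel columns grow to the right and rows downward; lengths in m; the calibration is good to about 2 mm. A picture is of the moment at which its call begins: read the wrist's pose just before it. camera_params takes no time and is no camera call; for the wrist camera it gives the pose at the moment of the call.
- close_job(): hands the job in; it is judged then, once.
The state is a dict: "time_s": time; "q": joint angles; "qvel": joint speeds; "joint_efforts": joint torques, N m; "position": TCP position; "tool_rot": TCP orientation; "ft_force": force on the tool from outside, world axes, zero at the start; "wrist_torque": the same for the moment, N m; "grip_width": finger opening in m; "gripper_force": force on a finger pad.
Only numpy, scipy, OpenCV 4.12 (cv2) and the standard library are available. Lean on these libraries where they do the work, as an engineer would, in place of code of your own. Each camera call takes 0.05 s, during which the arm holds its last target. There are 200 camera calls.

TASK

Take the orange-handled scraper block from its black mat and use it to wipe all four loose wood chips off the raised board into the green trough along its edge; move the chips only with the scraper, never with the gripper. Then set the scraper gently back upright, wholly on its mat and lined up with it, let go, and only then press the brass plunger of the desk bell fully down to its stop and release it, to call the next person to the clear board. Leave the glue bottle, mug and hammer where they are.

Things in the scene. Friction and masses are not known exactly. Their poses are not given: they have to be found in the camera images.
- station: Fixed work station. A light wooden board, 220 (its x) x 240 (its y) mm, raised on a dark foot, flat upper face 50 mm above the table, no rim. Along the board's whole +y edge (at y = +120 mm) runs a green steel catch trough, open on top. Origin: under the board's centre, at table height; z up. Its place and yaw (up to 0.35 rad) vary.
- board_top (a point): Centre of the board's upper face, 50 mm above the table; axes as the station's. The chips start within 80 mm of it in x and between -75 and +105 mm in y.
- trough_floor (a point): Centre of the trough's inner floor, 167 mm to station +y of the board's centre, 6 mm above the table; axes as the station's. Inside the trough is 228 (x) x 94 (y) mm; its end walls are 50 mm high, its outer wall (at +y) 60 mm high above the table, walls 6 mm thick; the board's edge is its inner side, so the drop from board to floor is 44 mm.
- mat: Fixed black rubber parking mat, 230 (x) x 100 (y) x 6 mm thick, to the left or the right of the station. Origin: centre of its underside, on the table.
- scraper: Loose scraper block, 0.25 to 0.5 kg, standing on the mat with its length roughly along the mat's x. Base 180 (its x) x 45 (y) x 20 (z) mm, aluminium with a black underside; on top, centred, an upright orange bar handle 120 (x) x 28 (y) mm, from 20 to 65 mm above the underside: grip it across its y. Origin: centre of its underside; z up. Wipe along its y, with a long side of the base in front.
- chip0: Loose split wood chip, about 58 x 21 x 12 mm thick, 14 g, lying on the board at any yaw. Origin: centre of its underside, x along its length.
- chip1: Loose split wood chip, about 58 x 21 x 12 mm thick, 14 g, lying on the board at any yaw. Origin: centre of its underside, x along its length.
- chip2: Loose split wood chip, about 58 x 21 x 12 mm thick, 14 g, lying on the board at any yaw. Origin: centre of its underside, x along its length.
- chip3: Loose split wood chip, about 58 x 21 x 12 mm thick, 14 g, lying on the board at any yaw. Origin: centre of its underside, x along its length.
- bell: Fixed desk bell on the other side of the station from the mat: black foot 90 mm in diameter, steel dome to 45 mm high, brass plunger head on top. Origin: centre of its underside, on the table.
- bell_head (a point): Centre of the top of the brass plunger head (36 mm in diameter), 68 mm above the table when up; moves down with it.
- bell_plunger (a joint): Travel of the plunger in m: 0 up, 0.008 fully down at its stop. It is sprung: about 1.3 N to start, 4.5 N at the stop, and comes up by itself.
- glue: Bystander: white bottle with yellow label and red cap, 60 mm in diameter, 170 mm high, standing. Origin: centre of its underside.
- mug: Bystander: blue mug, 84 mm in diameter, 90 mm high, standing. Origin: centre of its underside.
- hammer: Bystander: hammer about 260 mm long, lying beyond the station. Origin: its underside, x along the handle.
There are look-alikes about, which are no part of the job. What is shaped like the chip3 but blue or pink is not meant.

How it is judged (in metres and radians):
On the way, in this order (a step that is already met when the one before it is completed fails the run):
1. the scraper is lifted off its mat in the gripper (z of scraper in the frame of mat above 0.03 m and contact force between the fingers and scraper above 1 N), for 0.1 s.
2. all four chips are in the trough (x of chip0 in the frame of trough_floor between -0.118 and 0.118 m and y of chip0 in the frame of trough_floor between -0.05 and 0.05 m and z of each of chip0, chip1, chip2, chip3 in the frame of trough_floor below 0.044 m and x of chip1 in the frame of trough_floor between -0.118 and 0.118 m and y of chip1 in the frame of trough_floor between -0.05 and 0.05 m and x of chip2 in the frame of trough_floor between -0.118 and 0.118 m and y of chip2 in the frame of trough_floor between -0.05 and 0.05 m and x of chip3 in the frame of trough_floor between -0.118 and 0.118 m and y of chip3 in the frame of trough_floor between -0.05 and 0.05 m), for 0.1 s.
3. the scraper stands upright on its mat, lined up with it, and is let go (x of scraper in the frame of mat between -0.03 and 0.03 m and y of scraper in the frame of mat between -0.03 and 0.03 m and z of scraper in the frame of mat between 0.002 and 0.01 m and angle between the x axis of scraper and the x axis of mat, either way round below 0.4 rad and angle between scraper's own z axis and vertical below 0.1 rad and contact force between the fingers and scraper below 0.05 N), for 0.2 s.
4. the bell's plunger is pressed down to its stop (value of joint bell_plunger above 0.0068 m), for 0.05 s.
At the end, for the whole second after the job is handed in: All four chips rest in the trough, centres between its walls and below the board face; the scraper is released and still on its mat, upright within 0.1 rad, centre within 30 mm in mat x and y, length within 0.4 rad of the mat's; the bell plunger is up again (under 1.5 mm) (all of step 2 and all of step 3 and value of joint bell_plunger below 0.0015 m and linear speed of scraper below 0.02 m/s and linear speed of each of chip0, chip1, chip2, chip3 below 0.03 m/s); the robot touches nothing.
It fails at once if a chip is pushed or gripped by the fingers or arm instead of the scraper (contact force between any of the fingers, the arm and chip0 above 0.5 N or contact force between any of the fingers, the arm and chip1 above 0.5 N or contact force between any of the fingers, the arm and chip2 above 0.5 N or contact force between any of the fingers, the arm and chip3 above 0.5 N).
It fails at once if the scraper is dropped or thrown (moving fast with no finger on it) (contact force between the fingers and scraper below 0.05 N and linear speed of scraper above 0.45 m/s).
It fails at once if the glue bottle, mug or hammer is moved more than 30 mm or the bottle or mug tipped (distance of any of glue, mug, hammer from where it was at the start of the episode above 0.03 m or angle between any of glue, mug's own z axis and vertical above 0.4 rad).
It also fails if it takes over 67 s, if anything falls off the work surface, if the arm or the gripper's body presses on something with over 40 N, if the wrist force passes 120 N, or if a joint passes its speed limit or range.

## Working session

There is one attempt and no reset: what is moved stays moved. The work goes in short steps, Python scripts to look and compute and a shell command to move; the robot and the scene stay as the last step left them, time stands still between calls to the robot, and variables do not carry over. Pictures are saved under pics/ and viewed, at most 10 in all, crops included, and the job is handed in when it is done.

```bash
mkdir -p pics
cat > h.py <<'E'
import numpy as np,cv2,pickle
from rig import *
def snap(n,f):
    p=camera_params(n); im,d=get_image(n); cv2.imwrite(f'pics/{f}.png',im[:,:,::-1]); pickle.dump((p,im,d),open(f'pics/{f}.pkl','wb')); return p,im,d
def load(f): return pickle.load(open(f'pics/{f}.pkl','rb'))
def pt(S,u,v):
    p,im,d=S; w=d[int(v)-1:int(v)+2,int(u)-1:int(u)+2]; z=np.median(w[w>0]) if (w>0).any() else np.nan
    return p['R'].T@(z*np.linalg.inv(p['K'])@[u,v,1]-p['t'])
def plane(S,u,v,h):
    p=S[0]; c=-p['R'].T@p['t']; r=p['R'].T@np.linalg.inv(p['K'])@[u,v,1]; return c+r*(h-c[2])/r[2]
def proj(S,X):
    p=S[0]; a=p['K']@(p['R']@np.array(X)+p['t']); return a[:2]/a[2]
E
python3 - <<'E'
from h import *
a=snap('top','top0');b=snap('side','side0')
o=observe();print(o['time_s'],o['position'],o['tool_rot'],o['grip_width'],grasp_offset)
for s in(a,b):print(-s[0]['R'].T@s[0]['t'],s[0]['R'])
E
```

```text
0.1 [0.18006259 0.51941024 0.23075171] [[-9.44800658e-01  3.27645002e-01 -6.84763002e-04]
 [ 3.27645608e-01  9.44799985e-01 -1.15933222e-03]
 [ 2.67114666e-04 -1.31969744e-03 -9.99999094e-01]] 0.08563454895044097 0.0187
[ 0.31538222 -0.01273897  1.42074619] [[ 0.01342477 -0.99989911  0.0046421 ]
 [-0.97827767 -0.01409465 -0.2068191 ]
 [ 0.20686366 -0.00176477 -0.97836819]]
[ 0.60063628 -0.80078905  0.98447105] [[ 0.9993335  -0.03605357  0.00571825]
 [-0.0239201  -0.76507841 -0.64349271]
 [ 0.02757512  0.64292704 -0.76543088]]
```

View pics/top0.png

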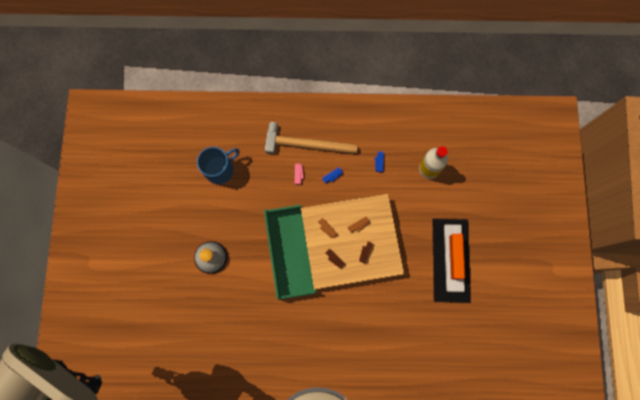

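View pics/side0.png

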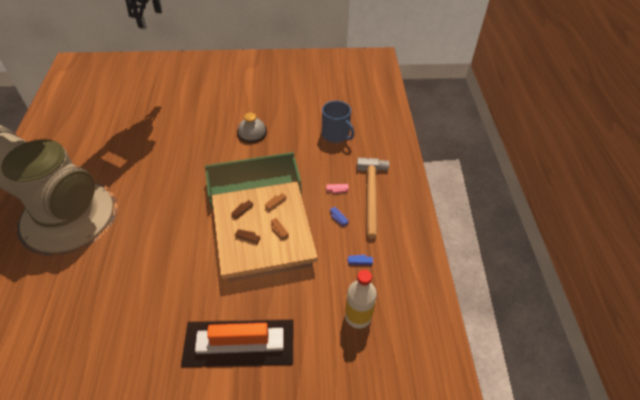

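Top view: the scraper's orange handle is at (457,256) on its black mat, and the four brown chips on the board are at (327,228), (359,225), (336,259) and (367,252). The trough is at (290,253) and the bell head at (206,256).

Look-alikes are off the board: blue at (333,175) and (380,161), pink at (298,173). They are not wanted. The only orange thing on a black mat is the scraper at (457,256), also seen in the side view at (238,335).

Run:
```python
from h import *
T=load('top0');S=load('side0')
def rect(s,lo,hi,roi,h,name):
    hsv=cv2.cvtColor(s[1],cv2.COLOR_RGB2HSV);m=cv2.inRange(hsv,lo,hi);k=np.zeros_like(m);x0,y0,x1,y1=roi;k[y0:y1,x0:x1]=255;m&=k
    v,u=np.nonzero(m);P=np.array([plane(s,a,b,h) for a,b in zip(u,v)])[:,:2]*1000
    r=cv2.minAreaRect(P.astype(np.float32));z=[pt(s,a,b)[2] for a,b in zip(u,v)]
    print(name,len(u),np.round(r[0],1),np.round(r[1],1),round(r[2],1),'medz',np.round(np.nanpercentile(z,[20,50,80]),4))
for s,n,rm,rb in((T,'top',(425,210,480,310),(380,60,500,320)),(S,'side',(175,310,305,375),(175,310,305,375))):
    rect(s,(0,0,0),(180,255,45),rm,.006,n+' mat')
    rect(s,(3,200,150),(14,255,255),rm,.071,n+' handle')
    rect(s,(0,0,120),(180,70,255),rm,.026,n+' base')
for (n,t,sd) in (('bell',(206,256),(250,118)),):
    print(n,pt(T,*t),pt(S,*sd),plane(T,*t,.068),plane(S,*sd,.068))
print('board corners',[np.round(plane(T,u,v,.05),3) for u,v in((301,206),(388,196),(403,275),(314,291))],[np.round(plane(S,u,v,.05),3) for u,v in((213,197),(297,184),(313,260),(222,274))])
for u,v in ((327,228),(359,225),(336,259),(367,252)): print('chip',np.round(plane(T,u,v,.062),3),np.round(pt(T,u,v),3))
for u,v in ((242,209),(276,202),(247,236),(280,229)): print('chipS',np.round(plane(S,u,v,.062),3))
print('bd',pt(T,350,270),pt(T,395,260),pt(S,265,255),'glue',pt(T,441,153))
bi=T[1][190:310,255:500];si=S[1][300:380,170:320]
c=np.vstack([cv2.resize(bi,(735,360),interpolation=2),cv2.resize(cv2.resize(si,(450,240),interpolation=2),(735,240))]);cv2.imwrite('pics/crop1.png',c[:,:,::-1])
```

```text
top mat 1436 [ 460.1 -361.8] [ 96.4 223.3] 89.3 medz [0.0058 0.0069 0.0079]
top handle 1132 [ 460.1 -349.6] [144.2 257.6] 88.5 medz [0.0007 0.0037 0.0717]
top base 532 [ 463.9 -363.1] [178.9  46.1] 0.2 medz [0.0248 0.0268 0.0279]
side mat 1119 [ 460.9 -396.7] [ 29.7 219.3] 88.1 medz [0.005  0.0058 0.0065]
side handle 715 [ 466.1 -365.8] [ 28.4 117. ] 90.0 medz [0.0694 0.0704 0.071 ]
side base 605 [ 465.8 -364.9] [181.3  48.5] 0.3 medz [0.024  0.0254 0.0263]
bell [0.45450196 0.29634717 0.06772666] [0.4599052  0.28789195 0.06524806] [0.45447386 0.29628473 0.068     ] [0.46032651 0.28463269 0.068     ]
board corners [array([0.595, 0.051, 0.05 ]), array([ 0.627, -0.185,  0.05 ]), array([ 0.413, -0.222,  0.05 ]), array([0.369, 0.012, 0.05 ])] [array([0.379, 0.005, 0.05 ]), array([0.591, 0.042, 0.05 ]), array([ 0.625, -0.191,  0.05 ]), array([ 0.421, -0.222,  0.05 ])]
chip [ 0.534 -0.02   0.062] [ 0.534 -0.02   0.062]
chip [ 0.543 -0.105  0.062] [ 0.543 -0.105  0.063]
chip [ 0.452 -0.045  0.062] [ 0.452 -0.045  0.063]
chip [ 0.472 -0.126  0.062] [ 0.472 -0.126  0.061]
chipS [ 0.456 -0.046  0.062]
chipS [ 0.539 -0.027  0.062]
chipS [ 0.473 -0.128  0.062]
chipS [ 0.55  -0.11   0.062]
bd [ 0.42451637 -0.08212932  0.05125638] [ 0.45273906 -0.20170111  0.04945368] [ 0.51518963 -0.17357696  0.04918785] glue [ 0.71260558 -0.30525439  0.1713674 ]
```

View pics/crop1.png

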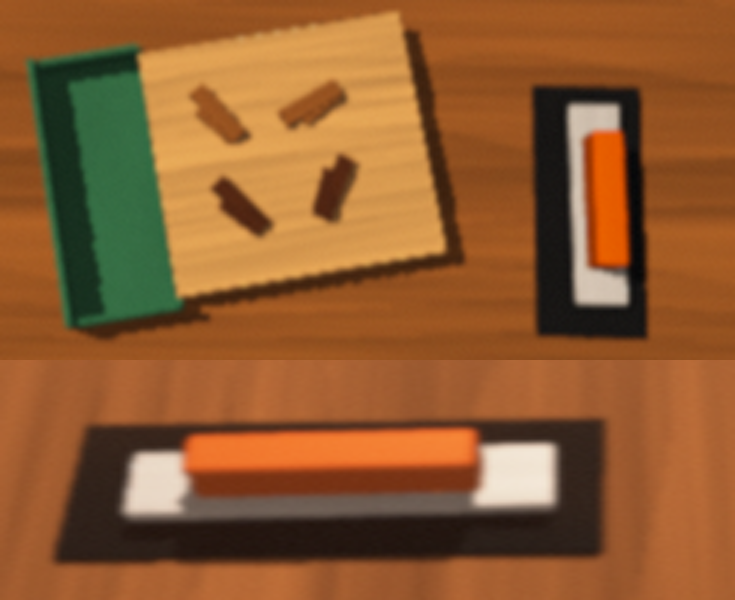

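The close crop confirms the orange-handled block on the mat. Positions from the two views agree:

| Item | World position | Other |
|---|---|---|
| Scraper | (0.465, -0.364) | handle top at 0.071, as it should be; yaw about 0° |
| Board centre | (0.5025, -0.089) | yaw about 9.3° |
| Chips | all within \|x\| < 0.075 of the board centre | one wipe covers them |

```bash
cat > go.py <<'E'
# usage: go.py x y z yaw_of_tool_y_deg [x y z yaw ...] -> shift/turn fractions from pose now
import sys; from h import *; from scipy.spatial.transform import Rotation as Ro
o=observe(); R=np.array(o['tool_rot']); p=np.array(o['position']); a=np.array(sys.argv[1:],float).reshape(-1,4)
for x,y,z,w in a:
    t=np.radians(w); Y=[np.cos(t),np.sin(t),0]; Z=[0,0,-1]; Rt=np.c_[np.cross(Y,Z),Y,Z]
    print(np.round(R.T@(np.array([x,y,z])-p)/.5,4),np.round(Ro.from_matrix(R.T@Rt).as_rotvec()/np.pi,4))
E
python3 go.py .34 .05 .25 90 .465 -.364 .15 90
```

```text
[-0.6098 -0.7822 -0.0376] [-0.0004 -0.0002 -0.1063]
[-1.1174 -1.4824  0.1632] [-0.0004 -0.0002 -0.1063]
```

```bash
R='[[-0.61,-0.782,-0.038],[0,0,-0.106]]'; python3 -m handwheel '[[[-0.61,-0.782,-0.038],[0,0,-0.106]],[[-0.61,-0.782,-0.038],[0,0,-0.106]],[[-0.61,-0.782,-0.038],[0,0,-0.106]],[[-0.61,-0.782,-0.038],[0,0,-0.106]],[[-0.61,-0.782,-0.038],[0,0,-0.106]],[[-0.61,-0.782,-0.038],[0,0,-0.106]],[[-0.61,-0.782,-0.038],[0,0,-0.106]],[[-0.61,-0.782,-0.038],[0,0,-0.106]],[[-0.61,-0.782,-0.038],[0,0,-0.106]],[[-0.61,-0.782,-0.038],[0,0,-0.106]]]' 1; python3 go.py .465 -.364 .13 90
```

```text
time_s: 1.1
position: [0.3398, 0.0495, 0.2504]
tool_rot: [[-1.0, 0.001, 0.0], [0.001, 1.0, 0.0], [-0.0, 0.0, -1.0]]
ft_force: [1.9, 0.6, -0.1]
grip_width: 0.0853
gripper_force: 0.0
[-0.2511 -0.8268  0.2408] [ 0.      0.0001 -0.0003]
```

```bash
python3 -m handwheel '[[[-0.251,-0.827,0.24],[0,0,0]],[[-0.251,-0.827,0.24],[0,0,0]],[[-0.251,-0.827,0.24],[0,0,0]],[[-0.251,-0.827,0.24],[0,0,0]],[[-0.251,-0.827,0.24],[0,0,0]],[[-0.251,-0.827,0.24],[0,0,0]],[[-0.251,-0.827,0.24],[0,0,0]],[[-0.251,-0.827,0.24],[0,0,0]],[[-0.251,-0.827,0.24],[0,0,0]],[[-0.251,-0.827,0.24],[0,0,0]]]' 1
python3 - <<'E'
from h import *
s=snap('wrist','w1')
m=cv2.inRange(cv2.cvtColor(s[1],cv2.COLOR_RGB2HSV),(3,180,120),(16,255,255))
v,u=np.nonzero(m);P=np.array([pt(s,a,b) for a,b in zip(u,v)]);P=P[(P[:,2]>.066)&(P[:,2]<.077)]
print(len(P),np.median(P[:,2]),cv2.minAreaRect((P[:,:2]*1000).astype(np.float32)))
E
python3 go.py .465 -.364 .038 90
```

```text
time_s: 2.1
position: [0.4649, -0.3663, 0.1271]
tool_rot: [[-1.0, 0.004, -0.002], [0.004, 1.0, 0.001], [0.002, 0.001, -1.0]]
ft_force: [0.6, 0.5, 0.6]
grip_width: 0.0855
gripper_force: 0.0
5747 0.06986044768621856 ((464.72662353515625, -362.1105041503906), (117.4654312133789, 26.287513732910156), 0.2116059511899948)
[-0.0011 -0.0009  0.1803] [ 0.0007 -0.0006 -0.001 ]
```

View pics/w1.png

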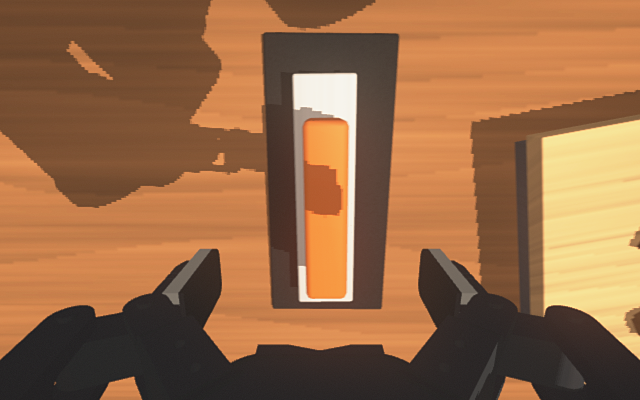

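The wrist view agrees: the handle centre is at (0.4647, -0.362), and the mat corners are at pixels (263,33), (398,35), (386,308) and (272,308). Next I'll descend and grip.

```bash
python3 - <<'E'
from h import *
s=load('w1')
c=np.array([plane(s,u,v,.006) for u,v in((263,33),(398,35),(386,308),(272,308))]);print(c.round(4),c.mean(0))
c=np.array([plane(s,u,v,.026) for u,v in((293,73),(357,74),(352,301),(299,301))]);print(c.round(4),c.mean(0))
E
python3 -m handwheel '[[[0,0.003,0.03],[0,0,0]],[[0,0.003,0.06],[0,0,0]],[[0,0.003,0.09],[0,0,0]],[[0,0.003,0.12],[0,0,0]],[[0,0.003,0.145],[0,0,0]],[[0,0.003,0.165],[0,0,0]],[[0,0.003,0.18],[0,0,0]],[[0,0.003,0.18],[0,0,0]]]' 1
python3 -m handwheel '[[[0,0,0],[0,0,0]],[[0,0,0],[0,0,0]],[[0,0,0],[0,0,0]],[[0,0,0],[0,0,0]],[[0,0,0],[0,0,0]],[[0,0,0],[0,0,0]],[[0,0,0],[0,0,0]],[[0,0,0],[0,0,0]]]' 0 90
```

```text
[[ 0.3469 -0.4062  0.006 ]
 [ 0.3487 -0.3085  0.006 ]
 [ 0.5744 -0.3064  0.006 ]
 [ 0.5738 -0.4095  0.006 ]] [ 0.46093312 -0.35766492  0.006     ]
[[ 0.376  -0.3838  0.026 ]
 [ 0.3769 -0.3397  0.026 ]
 [ 0.5542 -0.3395  0.026 ]
 [ 0.5539 -0.3835  0.026 ]] [ 0.46525385 -0.36161145  0.026     ]
time_s: 2.95
position: [0.4648, -0.3601, 0.0395]
tool_rot: [[-1.0, 0.001, -0.001], [0.001, 1.0, 0.001], [0.001, 0.001, -1.0]]
ft_force: [-0.6, 0.8, -0.1]
grip_width: 0.0852
gripper_force: 0.0
time_s: 3.75
position: [0.4652, -0.3611, 0.0409]
tool_rot: [[-1.0, 0.001, 0.001], [0.001, 1.0, -0.001], [-0.001, -0.001, -1.0]]
ft_force: [-0.3, -1.1, 6.2]
grip_width: 0.0263
gripper_force: 89.8
```

```bash
python3 -m handwheel '[[[0,0,-0.01],[0,0,0]],[[0,0,-0.03],[0,0,0]],[[0,0,-0.08],[0,0,0]],[[0,0,-0.14],[0,0,0]],[[0,0,-0.18],[0,0,0]],[[0,0,-0.18],[0,0,0]],[[0,0,-0.18],[0,0,0]],[[0,0,-0.18],[0,0,0]]]' 0 90; python3 go.py .521 -.2025 .105 99.3
```

```text
time_s: 4.55
position: [0.4644, -0.36, 0.1287]
tool_rot: [[-1.0, 0.001, -0.002], [0.001, 1.0, 0.002], [0.002, 0.002, -1.0]]
ft_force: [0.7, 0.1, -5.4]
grip_width: 0.0271
gripper_force: 89.5
[-0.113   0.3149  0.048 ] [ 0.0008 -0.0006 -0.0519]
```

```bash
python3 -m handwheel '[[[-0.028,0.079,0],[0,0,-0.013]],[[-0.056,0.158,0],[0,0,-0.026]],[[-0.085,0.236,0.01],[0,0,-0.04]],[[-0.113,0.315,0.025],[0,0,-0.052]],[[-0.113,0.315,0.048],[0,0,-0.052]],[[-0.113,0.315,0.048],[0,0,-0.052]],[[-0.113,0.315,0.048],[0,0,-0.052]],[[-0.113,0.315,0.048],[0,0,-0.052]]]' 0 90
python3 - <<'E'
from h import *
snap('wrist','w2');S=snap('side','s2');o=observe();print(o['position'],o['ft_force'])
im=cv2.resize(S[1][150:350,170:370],(560,560),interpolation=2);cv2.imwrite('pics/s2c.png',im[:,:,::-1])
E
python3 go.py .521 -.2025 .085 99.3
```

```text
time_s: 5.35
position: [0.5215, -0.2043, 0.1064]
tool_rot: [[-0.987, -0.16, 0.0], [-0.16, 0.987, -0.0], [-0.0, -0.0, -1.0]]
ft_force: [0.1, -0.0, -4.7]
grip_width: 0.0271
gripper_force: 90.3
[ 0.52152018 -0.20411553  0.10653902] [ 0.57106115 -0.58731974 -5.37862073]
[0.0005 0.0034 0.0431] [-0.0001  0.0001 -0.0004]
```

View pics/s2c.png

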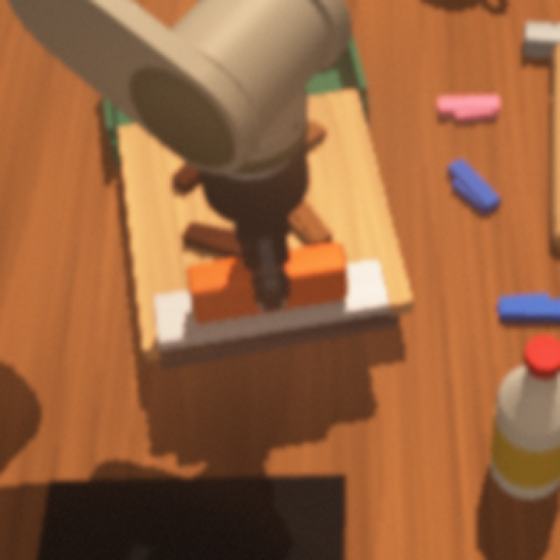

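View pics/w2.png

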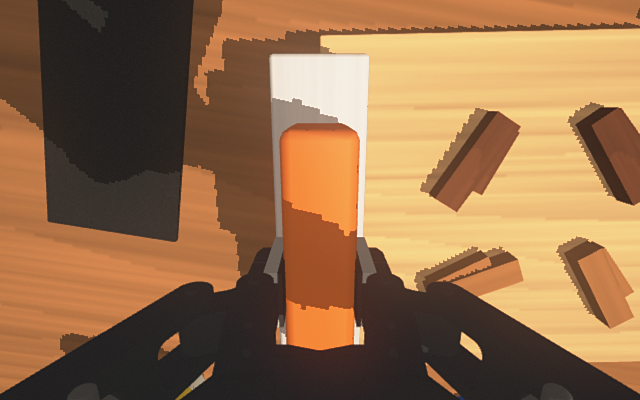

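The side crop shows the scraper level and parallel to the board's near edge, from (155,330) to (385,285). All chips are ahead of it. The wrist view shows the base edge at column 365 and the nearest chip at column 420. I'll lower it to just above the board.

```bash
python3 -m handwheel '[[[0,0,0.015],[0,0,0]],[[0,0,0.03],[0,0,0]],[[0,0,0.04],[0,0,0]],[[0,0,0.044],[0,0,0]],[[0,0,0.044],[0,0,0]],[[0,0,0.044],[0,0,0]]]' 0 90; python3 -m handwheel '[[[0,0,0.003],[0,0,0]],[[0,0,0.003],[0,0,0]],[[0,0,0.003],[0,0,0]]]'
```

```text
time_s: 6.05
position: [0.5214, -0.2032, 0.0849]
tool_rot: [[-0.987, -0.162, -0.0], [-0.162, 0.987, -0.0], [0.0, -0.0, -1.0]]
ft_force: [-4.5, 0.8, 5.7]
grip_width: 0.0265
gripper_force: 91.6
time_s: 6.35
position: [0.5215, -0.2033, 0.0849]
tool_rot: [[-0.987, -0.162, 0.001], [-0.162, 0.987, -0.001], [-0.001, -0.001, -1.0]]
ft_force: [-8.8, 2.4, 18.8]
grip_width: 0.0266
gripper_force: 93.5
```

```bash
python3 -m handwheel '[[[0,0,-0.005],[0,0,0]],[[0,0,-0.005],[0,0,0]],[[0,0.015,-0.005],[0,0,0]],[[0,0.035,-0.005],[0,0,0]],[[0,0.055,-0.005],[0,0,0]],[[0,0.08,-0.005],[0,0,0]],[[0,0.105,-0.005],[0,0,0]],[[0,0.13,-0.005],[0,0,0]],[[0,0.155,-0.005],[0,0,0]],[[0,0.18,-0.005],[0,0,0]]]' 0 90
python3 -m handwheel '[[[0,0.025,0],[0,0,0]],[[0,0.05,0],[0,0,0]],[[0,0.075,0],[0,0,0]],[[0,0.1,0],[0,0,0]],[[0,0.125,0],[0,0,0]],[[0,0.15,0],[0,0,0]],[[0,0.175,0],[0,0,0]],[[0,0.2,0],[0,0,0]],[[0,0.22,0],[0,0,0]],[[0,0.24,0],[0,0,0]]]' 0 90
```

```text
time_s: 7.35
position: [0.5068, -0.1132, 0.0853]
tool_rot: [[-0.987, -0.162, -0.0], [-0.162, 0.987, 0.0], [0.0, 0.0, -1.0]]
ft_force: [0.6, -0.7, -3.9]
grip_width: 0.0264
gripper_force: 90.6
time_s: 8.35
position: [0.4875, 0.0049, 0.0853]
tool_rot: [[-0.987, -0.162, 0.0], [-0.162, 0.987, -0.0], [-0.0, -0.0, -1.0]]
ft_force: [0.5, 0.2, -4.3]
grip_width: 0.0266
gripper_force: 90.5
```

```bash
python3 -m handwheel '[[[0,0.02,0],[0,0,0]],[[0,0.04,0],[0,0,0]],[[0,0.06,0],[0,0,0]],[[0,0.08,0],[0,0,0]],[[0,0.096,0],[0,0,0]],[[0,0.096,0],[0,0,0]],[[0,0.096,0],[0,0,0]]]' 0 90
python3 -m handwheel '[[[0,0.06,-0.06],[0,0,0]],[[0,0,-0.15],[0,0,0]],[[0,-0.1,-0.18],[0,0,0]],[[0,-0.2,-0.18],[0,0,0]],[[0,-0.3,-0.18],[0,0,0]],[[0,-0.38,-0.18],[0,0,0]],[[0,-0.44,-0.18],[0,0,0]],[[0,-0.5,-0.18],[0,0,0]],[[0,-0.5,-0.18],[0,0,0]]]' 0 90
python3 - <<'E'
from h import *
S=snap('side','s3');T=snap('top','t3')
a=cv2.resize(S[1][130:330,170:370],(400,400),interpolation=2);b=cv2.resize(T[1][180:310,255:415],(400,400),interpolation=2)
cv2.imwrite('pics/c3.png',np.hstack([a,b])[:,:,::-1])
E
python3 go.py .465 -.362 .14 90
```

```text
time_s: 9.05
position: [0.48, 0.0515, 0.0853]
tool_rot: [[-0.987, -0.162, 0.0], [-0.162, 0.987, -0.0], [-0.0, -0.0, -1.0]]
ft_force: [-0.6, -0.4, -4.1]
grip_width: 0.0267
gripper_force: 90.5
time_s: 9.95
position: [0.5205, -0.1993, 0.1748]
tool_rot: [[-0.987, -0.158, 0.0], [-0.158, 0.987, -0.001], [-0.0, -0.001, -1.0]]
ft_force: [1.0, 0.1, -5.6]
grip_width: 0.0266
gripper_force: 92.2
[ 0.1617 -0.3104  0.0695] [ 0.0002 -0.0002  0.0512]
```

View pics/c3.png

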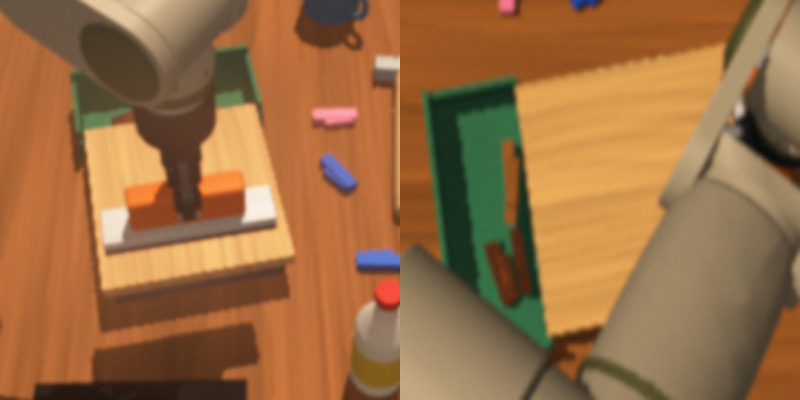

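The board looks bare, and the chips show in the trough around (510,180), (500,270) and (520,260) in the right panel. I'll carry the scraper over its mat for a clear view before releasing it.

```bash
python3 -m handwheel '[[[0.04,-0.08,0.017],[0,0,0.013]],[[0.08,-0.155,0.035],[0,0,0.026]],[[0.12,-0.23,0.05],[0,0,0.039]],[[0.162,-0.308,0.069],[0,0,0.051]],[[0.162,-0.308,0.069],[0,0,0.051]],[[0.162,-0.308,0.069],[0,0,0.051]],[[0.162,-0.308,0.069],[0,0,0.051]]]' 0 90
python3 - <<'E'
from h import *
T=snap('top','t4');S=snap('side','s4')
a=cv2.resize(S[1][140:300,190:330],(400,457),interpolation=2);b=cv2.resize(T[1][180:310,255:415],(400,457),interpolation=2)
cv2.imwrite('pics/c4.png',np.hstack([a,b])[:,:,::-1])
hsv=cv2.cvtColor(T[1],cv2.COLOR_RGB2HSV);c=np.array([.5025,-.089,0]);X=np.array([.987,.1616,0]);Y=np.array([-.1616,.987,0])
m=cv2.inRange(hsv,(0,60,20),(22,255,200));n,l,st,ce=cv2.connectedComponentsWithStats(m[190:300,265:405])
for i in range(1,n):
    if 8<st[i,4]<400:
        u,v=ce[i]+[265,190];P=pt(T,u,v);print(st[i],u.round(),v.round(),'stn',np.round([(P-c)@X,(P-c)@Y,P[2]],3))
E
python3 go.py .463 -.360 .041 90
```

```text
time_s: 10.75
position: [0.4657, -0.3591, 0.141]
tool_rot: [[-1.0, -0.004, 0.0], [-0.004, 1.0, 0.0], [-0.0, 0.0, -1.0]]
ft_force: [1.0, -1.1, -4.6]
grip_width: 0.027
gripper_force: 92.4
[ 0.0059 -0.0018  0.2003] [-0.      0.0001  0.0014]
```

View pics/c4.png

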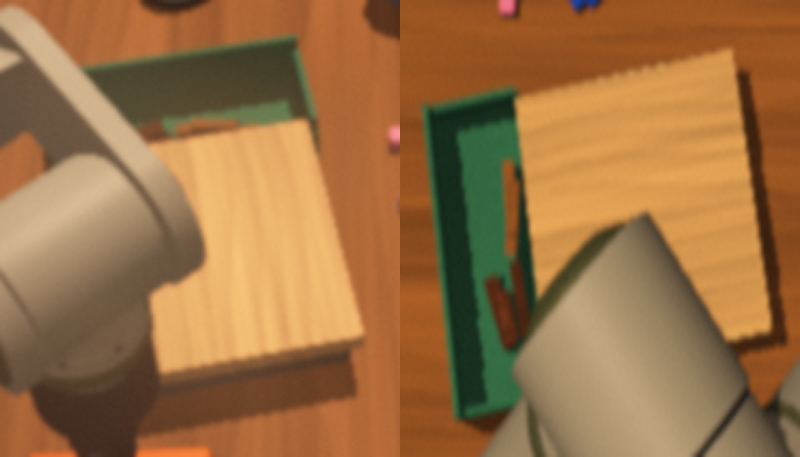

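Run:
```python
from h import *
T=load('t4');c=np.array([.5025,-.089,0]);X=np.array([.987,.1616,0]);Y=np.array([-.1616,.987,0])
hsv=cv2.cvtColor(T[1],cv2.COLOR_RGB2HSV)
for v in range(222,284,2):
    r=[]
    for u in range(286,310):
        P=pt(T,u,v);y=(P-c)@Y
        if y>.119 and hsv[v,u,0]<25: r.append((u,int(1000*P[2]),int(hsv[v,u,2])))
    if r: print(v,round(float((pt(T,r[0][0],v)-c)@X),3),r)
```

```text
222 0.07 [(303, 49, 156), (304, 49, 200)]
224 0.065 [(304, 46, 191), (305, 49, 212)]
226 0.066 [(296, 24, 117), (297, 28, 135), (298, 28, 138), (299, 25, 130), (300, 10, 98), (304, 48, 183), (305, 50, 209)]
228 0.06 [(296, 29, 133), (297, 31, 153), (298, 31, 156), (299, 31, 143), (300, 28, 104), (304, 51, 155), (305, 52, 204)]
230 0.055 [(296, 24, 123), (297, 30, 147), (298, 30, 152), (299, 34, 142), (300, 33, 115), (301, 33, 77), (304, 10, 125), (305, 50, 187), (306, 50, 209)]
232 0.05 [(296, 23, 112), (297, 28, 139), (298, 44, 145), (299, 45, 142), (300, 45, 140), (301, 47, 131), (302, 45, 103), (303, 8, 69), (304, 8, 108), (305, 49, 179), (306, 49, 208)]
234 0.043 [(297, 30, 138), (298, 43, 142), (299, 46, 144), (300, 47, 144), (301, 47, 134), (302, 43, 103), (303, 7, 63), (304, 7, 92), (305, 50, 166), (306, 51, 208)]
236 0.038 [(297, 27, 134), (298, 43, 142), (299, 47, 144), (300, 48, 143), (301, 48, 132), (302, 23, 95), (305, 9, 135), (306, 50, 199)]
238 0.032 [(297, 30, 129), (298, 44, 141), (299, 46, 143), (300, 46, 144), (301, 46, 130), (302, 10, 87), (305, 8, 120), (306, 49,
[... 3015 characters left out ...]
), (304, 24, 70), (305, 611, 69), (306, 615, 70), (307, 618, 83), (308, 628, 108)]
276 -0.067 [(295, 15, 71), (296, 16, 81), (297, 20, 89), (298, 21, 90), (299, 21, 88), (300, 17, 81), (301, 15, 67), (305, 610, 77), (306, 629, 105), (307, 634, 133), (308, 637, 154)]
278 -0.074 [(297, 19, 72), (298, 14, 66), (299, 9, 55), (300, 7, 47), (305, 631, 129), (306, 633, 149), (307, 635, 160), (308, 637, 164), (309, 637, 167)]
280 -0.121 [(303, 626, 124), (304, 629, 145), (305, 631, 154), (306, 633, 158), (307, 634, 161), (308, 635, 162), (309, 636, 164)]
282 -0.123 [(302, 622, 133), (303, 625, 146), (304, 627, 151), (305, 628, 152), (306, 629, 155), (307, 632, 157), (308, 633, 160), (309, 635, 161)]
```

The depths account for four chips in the trough. Two light ones are stacked on edge, with tops at 30 and 46 mm. The two dark ones have tops at 17 and 28 mm. All are below the board face and past its edge, so I'll set the scraper down.

```bash
python3 -m handwheel '[[[0.006,-0.002,0.04],[0,0,0]],[[0.006,-0.002,0.09],[0,0,0]],[[0.006,-0.002,0.14],[0,0,0]],[[0.006,-0.002,0.17],[0,0,0]],[[0.006,-0.002,0.185],[0,0,0]],[[0.006,-0.002,0.193],[0,0,0]],[[0.006,-0.002,0.197],[0,0,0]],[[0.006,-0.002,0.199],[0,0,0]],[[0.006,-0.002,0.199],[0,0,0]]]' 0 90
python3 -m handwheel '[[[0,0,0.002],[0,0,0]],[[0,0,0.002],[0,0,0]]]' 0 20
```

```text
time_s: 11.75
position: [0.4625, -0.3615, 0.0418]
tool_rot: [[-1.0, -0.002, 0.001], [-0.002, 1.0, -0.001], [-0.001, -0.001, -1.0]]
ft_force: [-0.1, -0.9, -5.3]
grip_width: 0.0264
gripper_force: 92.3
time_s: 11.95
position: [0.4626, -0.3616, 0.0409]
tool_rot: [[-1.0, -0.002, 0.001], [-0.002, 1.0, -0.001], [-0.001, -0.001, -1.0]]
ft_force: [0.0, -0.2, 0.1]
grip_width: 0.0267
gripper_force: 92.7
```

```bash
python3 -m handwheel '[[[0,0,0],[0,0,0]],[[0,0,0],[0,0,0]],[[0,0,0],[0,0,0]],[[0,0,0],[0,0,0]],[[0,0,0],[0,0,0]],[[0,0,0],[0,0,0]]]' 1 20
python3 -m handwheel '[[[0,0,-0.02],[0,0,0]],[[0,0,-0.06],[0,0,0]],[[0,0,-0.12],[0,0,0]],[[0,0,-0.2],[0,0,0]],[[0,0,-0.28],[0,0,0]],[[0,0,-0.34],[0,0,0]],[[0,0,-0.34],[0,0,0]],[[0,0,-0.34],[0,0,0]]]' 1 20
python3 - <<'E'
from h import *
s=snap('wrist','w5')
m=cv2.inRange(cv2.cvtColor(s[1],cv2.COLOR_RGB2HSV),(3,180,120),(16,255,255))
v,u=np.nonzero(m);P=np.array([pt(s,a,b) for a,b in zip(u,v)]);P=P[(P[:,2]>.06)&(P[:,2]<.085)]
print(len(P),np.median(P[:,2]),cv2.minAreaRect((P[:,:2]*1000).astype(np.float32)))
E
python3 go.py .46 0.05 .2 90 .458 .292 .11 90
```

```text
time_s: 12.55
position: [0.4624, -0.3614, 0.0403]
tool_rot: [[-1.0, -0.002, 0.0], [-0.002, 1.0, -0.0], [-0.0, -0.0, -1.0]]
ft_force: [0.2, 0.9, -0.1]
grip_width: 0.086
gripper_force: 0.0
time_s: 13.35
position: [0.4623, -0.3612, 0.2109]
tool_rot: [[-1.0, -0.002, 0.001], [-0.002, 1.0, -0.001], [-0.001, -0.001, -1.0]]
ft_force: [0.2, -0.6, -1.3]
grip_width: 0.0856
gripper_force: 0.0
3801 0.06986148584492355 ((462.105712890625, -361.4766540527344), (116.9249038696289, 26.43453598022461), 0.4405207931995392)
[0.0021 0.822  0.0203] [ 0.0003 -0.0002  0.0008]
[0.0048 1.3058 0.2007] [ 0.0003 -0.0002  0.0008]
```

View pics/w5.png

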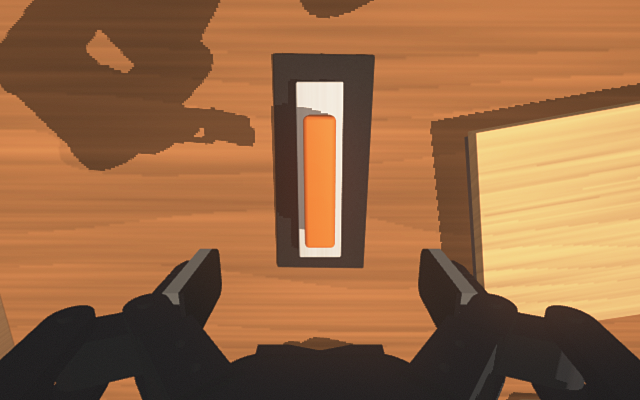

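The scraper stands upright, centred on its mat, with the handle at (320,180) and its top at 0.070. It has been let go. I'll move to the bell with the fingers shut.

```bash
python3 -m handwheel '[[[0,0.08,0],[0,0,0]],[[0,0.17,0],[0,0,0]],[[0,0.26,0],[0,0,0]],[[0,0.35,0],[0,0,0]],[[0,0.44,0],[0,0,0]],[[0,0.53,0],[0,0,0]],[[0,0.62,0],[0,0,0]],[[0,0.71,0],[0,0,0]],[[0,0.79,0],[0,0,0]],[[0,0.82,0],[0,0,0]]]' 0 20
python3 -m handwheel '[[[0,0.05,0],[0,0,0]],[[0,0.1,0],[0,0,0]],[[0,0.15,0],[0,0,0]],[[0,0.2,0],[0,0,0]],[[0,0.25,0.02],[0,0,0]],[[0,0.3,0.06],[0,0,0]],[[0,0.34,0.1],[0,0,0]],[[0,0.34,0.1],[0,0,0]],[[0,0.34,0.1],[0,0,0]]]' 0 20
python3 - <<'E'
from h import *
s=snap('wrist','w6')
m=cv2.inRange(cv2.cvtColor(s[1],cv2.COLOR_RGB2HSV),(15,120,90),(35,255,255))
v,u=np.nonzero(m);P=np.array([pt(s,a,b) for a,b in zip(u,v)]);k=(P[:,2]>.06)&(P[:,2]<.08)&(abs(P[:,0]-.458)<.05);P=P[k]
print(k.sum(),u[k].mean(),v[k].mean(),np.percentile(P,[1,50,99],axis=0))
E
```

```text
time_s: 14.4
position: [0.4602, 0.0517, 0.2092]
tool_rot: [[-1.0, -0.005, -0.003], [-0.005, 1.0, 0.001], [0.003, 0.001, -1.0]]
ft_force: [-0.4, -0.3, 0.1]
grip_width: 0.0001
gripper_force: 0.0
time_s: 15.3
position: [0.4606, 0.2184, 0.1596]
tool_rot: [[-1.0, -0.003, -0.002], [-0.003, 1.0, -0.001], [0.002, -0.001, -1.0]]
ft_force: [0.0, -0.1, 0.5]
grip_width: -0.0002
gripper_force: 0.0
1766 429.1019252548131 196.04699886749717 [[0.44147973 0.28328809 0.06087244]
 [0.45716799 0.29904483 0.06600708]
 [0.47474174 0.31631595 0.06704611]]
```

View pics/w6.png

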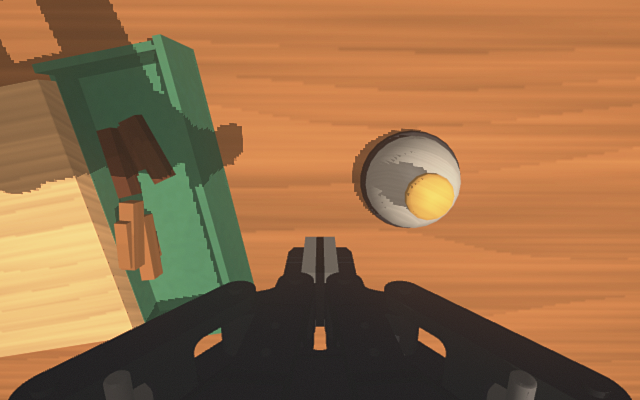

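The wrist view shows all four chips in the trough: dark at (120,160) and (145,150), light at (130,235) and (150,245). The bell head is at (430,196), which measures (0.458, 0.299, 0.067) and agrees with the top view.

```bash
python3 go.py .458 .298 .085 90
```

```text
[0.0056 0.1598 0.1506] [-0.0001 -0.0002  0.0007]
```

```bash
python3 -m handwheel '[[[0.006,0.05,0],[0,0,0]],[[0.006,0.1,0],[0,0,0]],[[0.006,0.15,0.03],[0,0,0]],[[0.006,0.16,0.08],[0,0,0]],[[0.006,0.16,0.13],[0,0,0]],[[0.006,0.16,0.15],[0,0,0]],[[0.006,0.16,0.15],[0,0,0]],[[0.006,0.16,0.15],[0,0,0]]]' 0 20
python3 -m handwheel '[[[0,0,0.016],[0,0,0]],[[0,0,0.03],[0,0,0]],[[0,0,0.04],[0,0,0]],[[0,0,0.046],[0,0,0]],[[0,0,0.05],[0,0,0]],[[0,0,0.05],[0,0,0]]]' 0 20
```

```text
time_s: 16.15
position: [0.4586, 0.2983, 0.0865]
tool_rot: [[-1.0, -0.001, 0.002], [-0.001, 1.0, 0.001], [-0.002, 0.001, -1.0]]
ft_force: [-0.3, -0.5, -0.2]
grip_width: 0.0004
gripper_force: 0.0
time_s: 16.75
position: [0.4579, 0.2986, 0.0603]
tool_rot: [[-1.0, -0.002, 0.0], [-0.002, 1.0, -0.0], [-0.0, -0.0, -1.0]]
ft_force: [-0.6, -1.4, 3.7]
grip_width: -0.0004
gripper_force: 1.9
```

```bash
python3 -m handwheel '[[[0,0,0.002],[0,0,0]],[[0,0,0.003],[0,0,0]],[[0,0,0.003],[0,0,0]],[[0,0,0.003],[0,0,0]]]' 0 20
```

```text
time_s: 17.15
position: [0.4579, 0.2987, 0.0597]
tool_rot: [[-1.0, -0.002, 0.001], [-0.002, 1.0, 0.0], [-0.001, 0.0, -1.0]]
ft_force: [-1.7, -2.3, 10.3]
grip_width: 0.0002
gripper_force: 5.2
```

10.3 N is well past the spring's 4.5 N, so the plunger is on its stop. I'll release it and lift clear.

```bash
python3 -m handwheel '[[[0,0,-0.02],[0,0,0]],[[0,0,-0.05],[0,0,0]],[[0,0,-0.1],[0,0,0]],[[0,0,-0.18],[0,0,0]],[[0,0,-0.26],[0,0,0]],[[0,0,-0.3],[0,0,0]],[[0,0,-0.3],[0,0,0]],[[0,0,-0.3],[0,0,0]],[[0,0,-0.3],[0,0,0]]]' 0 20
python3 - <<'E'
from h import *
s=snap('wrist','w7');T=snap('top','t7')
m=cv2.inRange(cv2.cvtColor(s[1],cv2.COLOR_RGB2HSV),(15,120,90),(35,255,255))
v,u=np.nonzero(m);P=np.array([pt(s,a,b) for a,b in zip(u,v)]);k=(P[:,2]>.05)&(P[:,2]<.08)&(abs(P[:,0]-.458)<.05)&(abs(P[:,1]-.298)<.05);print('head z',np.percentile(P[k],[50,95],axis=0))
print('handle',pt(T,457,256),'chip light/dark z',[pt(T,u,v)[2] for u,v in((299,240),(295,268),(303,266),(298,228))])
print(close_job())
E
```

```text
time_s: 18.05
position: [0.4572, 0.2985, 0.2074]
tool_rot: [[-1.0, -0.002, -0.003], [-0.002, 1.0, -0.001], [0.003, -0.001, -1.0]]
ft_force: [0.6, 0.4, -0.9]
grip_width: 0.0
gripper_force: 0.0
head z [[0.45730657 0.30064014 0.06605675]
 [0.47184699 0.31467579 0.06683729]]
handle [ 0.46337364 -0.36160991  0.07042411] chip light/dark z [np.float64(0.047012968795661345), np.float64(0.019985630753323037), np.float64(0.027472459065063393), np.float64(0.030255797598325605)]
the job is handed in; nothing more can be done
None
```

The job is handed in at about 18 s of the 67 s allowed: all four chips are in the trough, the scraper is released upright and lined up on its mat, and the bell was pressed to its stop and came back up; hand-in gave no verdict.

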